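Fit the axle clip on the can tumbler

TASK

The sample-can tumbler's axle end is still unsecured. Take the large R-clip out of the white rack and push its straight leg down through the cross hole in the axle until the bow springs over the axle and the clip sits fully home, then let go. Leave the small R-clip and the ring-pull pin standing in the rack.

Things in the scene. Friction and masses are not known exactly. Their poses are not given: they have to be found in the camera images.
- clip_coil (a point): Centre of the coil topping the large R-clip (85 g, stands upright in the rack, tallest piece with a bow). Coil 34 mm across, 12 mm thick along clip y: pinch it across y. Clip axes: z up along the leg, x from leg to bow; clip flat in x-z. In the rack 110 mm above the bench; home on the axle, 44 to 49 mm above axle centre line and some 14 mm to one side of the hole. Clip's y must then be along the axle.
- clip_tip (a point): Lower end of the large clip's straight leg (6 mm round wire, rounded end), same axes. It lies 103 mm below the coil's centre and 14 mm from it in -x. In the rack the leg stands 28 mm deep in its socket: lift at least 35 mm straight up.
- bow (a joint): How far the large clip's bow is sprung open, rad: 0 at rest, about 0.15 while riding over the axle (5 to 20 N of push), back near 0 once over. The bow is on the leg's +x side; its flared end is 75 mm below the coil's centre, its shoulder, which stops on top of the axle, 30 mm below.
- axle_hole (a point): Centre of the cross hole in the tumbler's bare axle end, on the axle's centre line, 110 mm above the bench. Axle: steel, 36 mm diameter. Hole: upright, right through, 13 mm wide across the axle (17 mm at its mouths), 16 mm along it. y along the axle to its free end (30 mm on), z up, x across. The bow may go on either side. 55 mm back in -y stands a bracket, 140 mm high.
- tumbler: Sample-can tumbler, fixed to the bench: aluminium base 200 x 270 mm, two cream brackets, steel can (top 155 mm high) between them on a level axle along its y. Origin: centre of the underside. The hole is at y = 165 mm, z = 110 mm; the other axle end has a collar and no hole.
- rack: White plastic rack, fixed, 100 x 210 x 35 mm, origin at centre of underside. Three 8.5 mm square sockets, 28 mm deep, at x = -14 mm, y = -75, 0, 75 mm, hold the large clip, the small clip and the ring-pull pin in any order; all point as the rack does.
- small_coil (a point): Coil centre of the small R-clip: same shape, 85 mm long, 5 mm wire, too small for this axle; leave it in its socket. 79 mm above the bench.
- ring_centre (a point): Ring centre of the ring-pull pin: straight, with a collar and a 33 mm ring at its top, no bow; leave it in its socket. 99 mm above the bench.
Mind the look-alikes: they are no part of the job. What is shaped like the part that bears clip_coil but green or red is not meant.

How it is judged:
At the end, for the whole second after the job is handed in: Leg through the axle's hole: tip over 42 mm below the axle centre line, within 15 mm of the hole axis; coil centre 35 to 57 mm above the centre line, within 35 mm of the hole axis; clip upright within 0.3 rad; bow sprung closed (under 0.07 rad) and at rest; clip released (z of clip_tip in the frame of axle_hole below -0.042 m and horizontal distance between clip_tip and axle_hole below 0.015 m and z of clip_coil in the frame of axle_hole between 0.035 and 0.057 m and value of joint bow below 0.07 rad and angle between the z axis of clip_coil and the z axis of axle_hole, either way round below 0.3 rad and horizontal distance between clip_coil and axle_hole below 0.035 m and velocity of joint bow below 0.2 rad/s); the robot touches nothing.
It fails at once if the small R-clip is pulled or knocked from its socket (distance of small_coil from where it was at the start of the episode above 0.03 m).
It fails at once if the ring-pull pin is pulled or knocked from its socket (distance of ring_centre from where it was at the start of the episode above 0.03 m).
It also fails if it takes over 42 s, if anything falls off the work surface, if the arm or the gripper's body presses on something with over 40 N, if the wrist force passes 120 N, or if a joint passes its speed limit or range.

ROBOT

A 7-joint arm with a two-finger parallel gripper is mounted at the origin on the work surface. World frame = base frame: x ahead of the robot, y to its left, z up, the work surface at z = 0. Lengths are in m, angles in rad, forces in N, time in s.
With the tool pointing down it reaches from about 0.425 to 0.95 m from the base axis. Payload 4.7 kg.
Tool frame: the origin (TCP) lies midway between the tips of the shut fingers; the grasp point (between the pads) lies 19 mm behind it; y points along the fingers, x is the direction in which the jaws open and shut, and the axes are right-handed (so a half turn about y gives the same grasp; the last joint's range is limited). The gripper opens to 87 mm and grips with 3 to 60 N. Pads are 19 mm wide; open, the fingers measure 117 mm over their backs; the gripper's body (75 mm by 190 mm) begins 51 mm behind the grasp point.
Start: joints at [1.303, 0.469, -0.049, 1.532, 0.024, 1.141, -0.082], TCP at [0.16, -0.656, 0.223] pointing down, gripper open.
Joint ranges: [-2.59, 2.59], [-0.33, 1.99], [-1.39, 1.29], [0.1, 2.45], [-1.04, 4.18], [0.21, 1.99], [-2.66, 2.66]. Speed limits (rad/s): [2.57, 2.57, 3.14, 3.14, 3.14, 3.14, 3.14].

INTERFACE

Orientations are given as a rotation vector (axis times angle).
In Python, from workcell import ctrl, eyes gives the robot as it stands. The module is installed in compiled form; this text tells all that it offers.
- The arm moves only by the tool step_arm, never from a script. Its argument "motion" is a list of rows, each an object of numbers: "hand": the opening, from 0 (shut) to 1 (fully open); "dx", "dy", "dz": the shift along the tool's x, y, z in mm; "twist": the turn about the tool's y in rad. In form: [{"hand": .., "dx": .., "dy": .., "dz": .., "twist": ..}, ...]. A call has 1 to 12 rows; each row is the pose to reach, as a shift and turn from the pose commanded when the call began, along the tool's axes at that moment; what a row does not reach only later rows make up. A row lasts 1/10 s, in which the tool goes at most 50 mm and 8.59 degrees, less where a joint would pass 70% of its speed; a pose out of reach is approached as far as the arm can. A call with a gripper value outside its range is refused whole. The fingers move at their own pace and stop on an object; "grip_force" is the grip in N (left out, the last holds). Time passes only in rows, so rows that repeat a pose let the fingers close. It gives the time, the measured TCP pose, the force and the opening at its end, in the units of the state.
- ctrl.read_state(): the state, without advancing time (a new reading comes with each control period).
- eyes.snapshot(name): name is "scene" or "top"; returns a dict with "img" (480x640x3 uint8, red, green, blue), "vertical_fov" (degrees; the focal length in pixels is half the picture's height over the tangent of half this angle, whatever the lens; pixels are square), "cx", "cy" (the principal point, pixels), "k1" (the pictures are not rectified: a ray, as slopes to the right and down, at radius r is drawn at 1 + k1 r^2 times it, then the intrinsics apply), "extrinsics" (4x4, takes a point from camera to world coordinates). Camera axes: x right, y up, looking along -z (the intrinsics and any distortion apply to the point x, -y, -z); pixel columns grow to the right and rows downward; lengths in m; the calibration is good to about 2 mm. A picture is of the moment at which its call begins. There is no depth.
- ctrl.finish_job(): hands the job in, once; it reports no verdict.
The state is a dict: "time_s": time; "joint_pos": joint angles; "qd": joint speeds; "tau": joint torques, N m; "eef_pos": TCP position; "ee_rot": TCP orientation; "contact_force": force on the tool from outside, world axes, zero at the start; "wrist_torque": the same for the moment, N m; "width": finger opening in m.
Only numpy, scipy, OpenCV 4.12 (cv2) and the standard library are available. Lean on these libraries where they do the work, as an engineer would, in place of code of your own. Each camera call takes 0.05 s, during which the arm holds its last target.

## Working session

There is one attempt and no reset: what is moved stays moved. The work goes in short steps, Python scripts to look and compute and a tool call to move; the robot and the scene stay as the last step left them, time stands still between calls to the robot, and variables do not carry over. Pictures are saved under pics/ and viewed, and the job is handed in when it is done.

Besides the shell and the picture viewer there is one more tool, called after "Call:" in YAML: its name, and indented under it one key for each argument. step_arm: Moves the arm, as the interface text tells. Its arguments: {"type":"object","properties":{"motion":{"type":"array","items":{"type":"object","properties":{"hand":{"type":"number"},"dx":{"type":"number"},"dy":{"type":"number"},"dz":{"type":"number"},"twist":{"type":"number"}}}},"grip_force":{"type":"number"}},"required":["motion"]}

```bash
mkdir -p pics; cat > h.py <<'E'
import numpy as np, cv2
from workcell import ctrl, eyes
def snap(n,f):
    s=eyes.snapshot(n); cv2.imwrite('pics/'+f,s['img'][:,:,::-1]); np.savez('pics/'+f[:-4]+'.npz',**s); return s
def load(f): return dict(np.load('pics/'+f+'.npz'))
def K(s):
    f=240/np.tan(np.radians(float(s['vertical_fov']))/2); return np.array([[f,0,float(s['cx'])],[0,f,float(s['cy'])],[0,0,1]])
def ray(s,u,v):
    p=cv2.undistortPoints(np.array([[[u,v]]],float),K(s),np.array([float(s['k1']),0,0,0]))[0,0]
    E=s['extrinsics']; return E[:3,3],E[:3,:3]@np.array([p[0],-p[1],-1])
def onz(s,u,v,z):
    o,d=ray(s,u,v); return o+d*(z-o[2])/d[2]
def proj(s,P):
    E=s['extrinsics']; c=E[:3,:3].T@(np.asarray(P,float)-E[:3,3]); c=c*[1,-1,-1]
    return cv2.projectPoints(c.reshape(1,1,3),np.zeros(3),np.zeros(3),K(s),np.array([float(s['k1']),0,0,0]))[0].ravel()
def tri(s1,p1,s2,p2):
    o1,d1=ray(s1,*p1);o2,d2=ray(s2,*p2)
    t=np.linalg.lstsq(np.c_[d1,-d2],o2-o1,rcond=None)[0]
    a=o1+d1*t[0];b=o2+d2*t[1];return (a+b)/2,np.linalg.norm(a-b)
E
python3 - <<'E'
from h import *
for n in('scene','top'):
    s=snap(n,n+'0.png'); print(n,s['vertical_fov'],s['cx'],s['cy'],s['k1'],s['extrinsics'].round(3).tolist())
print(ctrl.read_state())
E
```

```text
scene 45.63914677682616 320.44584681180964 246.9754528397929 -0.08411152760668333 [[0.146, -0.786, 0.601, 1.01], [0.989, 0.109, -0.097, -0.041], [0.01, 0.608, 0.794, 0.804], [0.0, 0.0, 0.0, 1.0]]
top 43.92737781876173 313.06981888384826 243.5925614757841 0.06540982902356725 [[-0.017, 0.982, -0.186, 0.338], [-1.0, -0.019, -0.009, 0.039], [-0.013, 0.186, 0.982, 1.026], [0.0, 0.0, 0.0, 1.0]]
{'time_s': 0.1, 'joint_pos': array([ 1.30311437,  0.46938476, -0.04855189,  1.53355291,  0.02410538,
        1.14099667, -0.08231623]), 'qd': array([ 0.00139815, -0.00305384,  0.00249306, -0.00157665, -0.00068108,
        0.00048655, -0.00110053]), 'tau': array([ 5.83425699e-04, -5.09169495e+01, -8.12438386e-02, -2.36828649e+01,
       -6.14788919e-02,  3.44800588e-02,  5.87446038e-05]), 'eef_pos': array([ 0.15951231, -0.65533853,  0.2215972 ]), 'ee_rot': array([-1.3116749 ,  1.03256954, -1.03018004]), 'contact_force': array([-0.30178637, -0.37133353, -0.24538376]), 'wrist_torque': array([ 0.00930363,  0.01275473, -0.00075518]), 'width': 0.08675408440940365}
```

View pics/scene0.png

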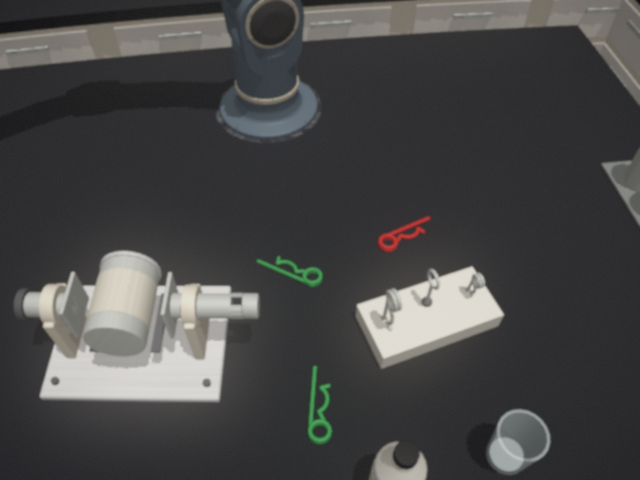

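View pics/top0.png

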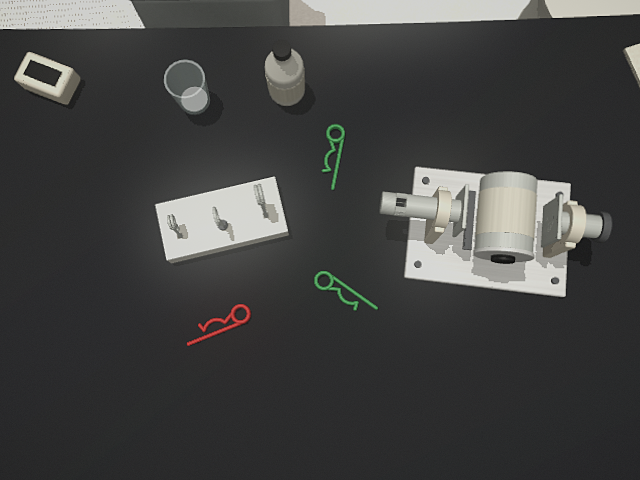

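The scene view shows the rack around (430,315) and the axle's free end near (245,305). In the top view they are at (222,218) and (395,203). I'll zoom in on both.

```bash
python3 - <<'E'
from h import *
a=load('scene0')['img'];b=load('top0')['img']
def c(i,x,y,w,h): return cv2.resize(i[y:y+h,x:x+w],(400,300),interpolation=cv2.INTER_CUBIC)
g=np.vstack([np.hstack([c(a,350,255,160,120),c(b,145,160,160,120)]),np.hstack([c(a,160,260,120,90),c(b,370,170,120,90)])])
cv2.imwrite('pics/z0.png',g[:,:,::-1])
E
```

```text
(no output)
```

View pics/z0.png

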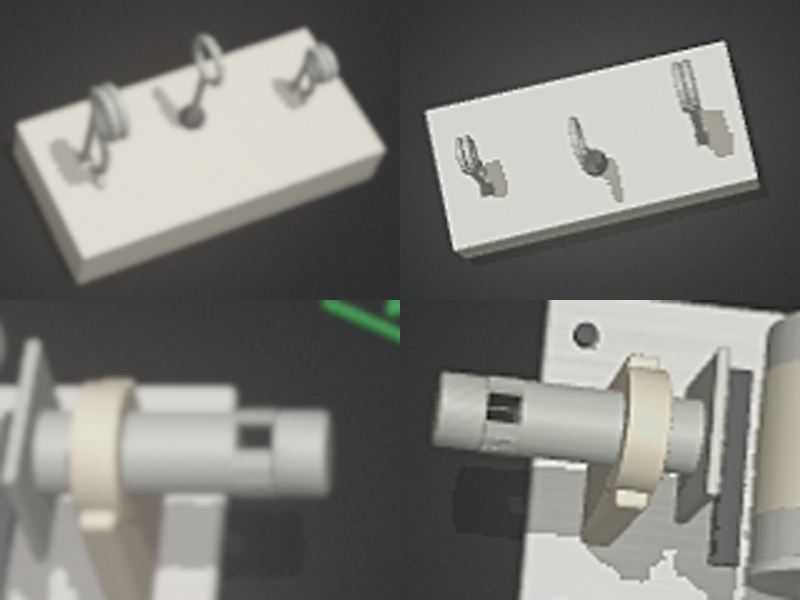

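Top-left crop: the large clip has the biggest coil, at scene about (394,300) and top about (258,194). The ring pin is in the middle and the small clip at the other end. Bottom crops: the hole is at scene about (236,301) and top about (401,202). Next I'll extract these with masks.

```bash
python3 - <<'E'
from h import *
T=load('top0');S=load('scene0')
# rack top-face corners: from masks
for n,s,roi in(('top',T,(140,160,310,275)),('scene',S,(345,255,515,370))):
    x0,y0,x1,y1=roi; im=s['img'][y0:y1,x0:x1]; g=cv2.cvtColor(im,cv2.COLOR_RGB2GRAY)
    m=(g>(200 if n=='top' else 165)).astype(np.uint8); m=cv2.morphologyEx(m,cv2.MORPH_CLOSE,np.ones((9,9)))
    c=max(cv2.findContours(m,cv2.RETR_EXTERNAL,cv2.CHAIN_APPROX_NONE)[0],key=cv2.contourArea)
    h=cv2.convexHull(c); q=cv2.approxPolyDP(h,6,True)[:,0]+[x0,y0]
    print(n,q.tolist())
    P=np.array([onz(s,*p,.035) for p in q]);print(P.round(4).tolist(), [np.linalg.norm(P[i]-P[i-1]).round(4) for i in range(len(P))], P.mean(0))
print('coil tri',tri(S,(394,300),T,(258.6,194)))
print('small',tri(S,(350+322/2.5,255+62/2.5),T,(145+66/2.5,160+156/2.5)))
print('top coil@.11',onz(T,258.6,194,.11),'scene',onz(S,394,300,.11))
# axle
def ct(x,y):return 370+(x-400)*.3,170+(y-300)*.3
def cs(x,y):return 160+x*.3,260+(y-300)*.3
for s,a,b in((T,[(445,374),(436,445)],[(545,378),(540,458)]),(S,[(322,412),(322,496)],[(225,409),(225,494)])):
    f=ct if s is T else cs
    for e in(a,b):
        p=np.mean([f(*p) for p in e],0); print(p,onz(s,*p,.11))
print('hole dark ctr top',[onz(T,*ct(*p),.128) for p in((487,390),(522,390),(522,422),(487,422))])
print('hole dark ctr scene',[onz(S,*cs(*p),.128) for p in((237,423),(272,423),(272,450),(237,450))])
E
```

```text
top [[274, 177], [287, 230], [166, 258], [156, 204]]
[[0.6446, 0.1138, 0.035], [0.5504, 0.0922, 0.035], [0.506, 0.2966, 0.035], [0.6002, 0.3163, 0.035]] [np.float64(0.2073), np.float64(0.0967), np.float64(0.2092), np.float64(0.0963)] [0.57528853 0.20472963 0.035     ]
scene [[501, 316], [385, 358], [357, 306], [433, 271], [472, 267]]
[[0.6024, 0.3146, 0.035], [0.6465, 0.1177, 0.035], [0.5517, 0.093, 0.035], [0.503, 0.2302, 0.035], [0.5043, 0.2975, 0.035]] [np.float64(0.0996), np.float64(0.2018), np.float64(0.098), np.float64(0.1456), np.float64(0.0673)] [0.56157265 0.2105883  0.035     ]
coil tri (array([0.59392497, 0.13363773, 0.11002553]), np.float64(0.0016502676877454528))
small (array([0.55777436, 0.2798702 , 0.07834978]), np.float64(0.0032059669592923337))
top coil@.11 [0.59376125 0.13282329 0.11      ] scene [0.59397422 0.13447934 0.11      ]
[382.15 202.85] [ 0.57526328 -0.06309845  0.11      ]
[412.75 205.4 ] [ 0.57008071 -0.11110802  0.11      ]
[256.6 306.2] [ 0.57687965 -0.06146665  0.11      ]
[227.5  305.45] [ 0.56997533 -0.10242697  0.11      ]
hole dark ctr top [array([ 0.57950339, -0.08305675,  0.128     ]), array([ 0.57914898, -0.0992925 ,  0.128     ]), array([ 0.56380769, -0.09860841,  0.128     ]), array([ 0.56415226, -0.08241997,  0.128     ])]
hole dark ctr scene [array([ 0.5680237 , -0.09512684,  0.128     ]), array([ 0.57003449, -0.08053766,  0.128     ]), array([ 0.58331872, -0.0813887 ,  0.128     ]), array([ 0.58133061, -0.09583376,  0.128     ])]
```

```bash
python3 - <<'E'
from h import *
from scipy.spatial.transform import Rotation as R
T=load('top0');S=load('scene0')
st=ctrl.read_state();print(R.from_rotvec(st['ee_rot']).as_matrix().round(3))
print('leg foot top',onz(T,266,215,.035),'pin foot',onz(T,223,224,.045),onz(S,350+192/2.5,255+117/2.5,.045))
print('leg foot scene',onz(S,350+82/2.5,255+153/2.5,.035))
# axle edges in top: gradient along columns
g=cv2.cvtColor(T['img'],cv2.COLOR_RGB2GRAY).astype(float)
for c in (384,388,392,408,412,416,420,424,428):
    print(c,g[188:222,c].astype(int).tolist())
def c(i,x,y,w,h): return cv2.resize(i[y:y+h,x:x+w],None,fx=3,fy=3,interpolation=cv2.INTER_CUBIC)
cv2.imwrite('pics/z1.png',c(T['img'],375,160,250,145)[:,:,::-1])
E
```

```text
[[ 0.236 -0.     0.972]
 [-0.972  0.002  0.236]
 [-0.002 -1.    -0.   ]]
leg foot top [0.57730247 0.12788055 0.035     ] pin foot [0.56065324 0.19966987 0.045     ] [0.56564457 0.20138807 0.045     ]
leg foot scene [0.57568438 0.12945835 0.035     ]
384 [56, 56, 50, 87, 167, 176, 177, 182, 191, 191, 197, 203, 204, 203, 200, 194, 186, 176, 170, 167, 160, 151, 143, 130, 119, 104, 60, 56, 57, 57, 58, 58, 58, 58]
388 [57, 58, 55, 42, 154, 168, 174, 177, 182, 189, 189, 191, 200, 205, 201, 194, 191, 186, 177, 168, 162, 160, 152, 139, 128, 115, 86, 55, 59, 59, 60, 58, 57, 48]
392 [59, 58, 57, 51, 89, 161, 170, 176, 178, 180, 188, 191, 195, 197, 201, 198, 190, 186, 182, 179, 169, 164, 159, 151, 138, 126, 107, 63, 57, 60, 60, 61, 51, 50]
408 [63, 59, 62, 62, 59, 50, 128, 170, 176, 182, 190, 191, 192, 196, 201, 203, 206, 204, 196, 189, 182, 176, 169, 162, 157, 151, 137, 121, 107, 60, 56, 56, 65, 53]
412 [96, 107, 109, 119, 126, 131, 136, 160, 169, 179, 182, 186, 188, 191, 196, 201, 203, 205, 198, 192, 185, 178, 173, 165, 161, 155, 142, 129, 100, 154, 228, 227, 159, 164]
416 [210, 212, 213, 211, 210, 214, 221, 160, 162, 176, 181, 186, 188, 189, 194, 199, 200, 204, 201, 194, 188, 181, 176, 169, 161, 157, 150, 135, 115, 83, 227, 228, 158, 161]
420 [207, 210, 213, 213, 209, 213, 218, 176, 151, 170, 179, 184, 188, 188, 192, 196, 201, 203, 205, 198, 191, 184, 177, 172, 164, 160, 156, 140, 128, 98, 153, 228, 228, 159]
424 [205, 208, 212, 214, 212, 211, 214, 222, 141, 164, 176, 183, 187, 188, 190, 195, 199, 201, 204, 200, 195, 187, 182, 176, 170, 162, 158, 149, 135, 114, 80, 234, 231, 160]
428 [206, 206, 211, 213, 212, 210, 213, 219, 177, 154, 170, 182, 185, 188, 189, 192, 197, 201, 203, 204, 198, 190, 184, 178, 173, 163, 160, 155, 139, 128, 109, 94, 102, 100]
```

View pics/z1.png

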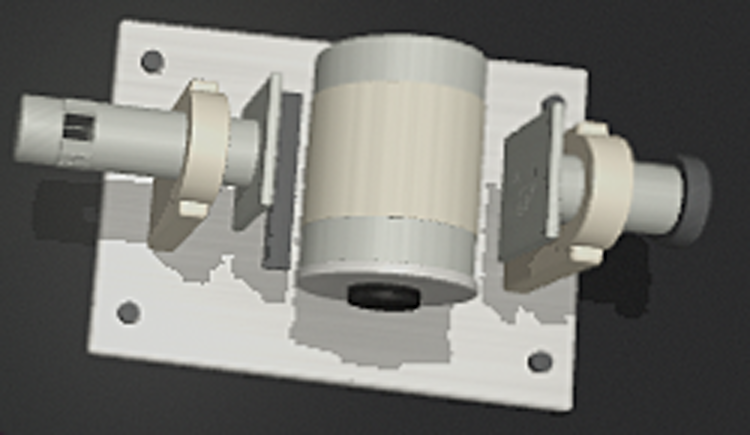

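```bash
python3 - <<'E'
from h import *
T=load('top0');S=load('scene0')
P=[onz(T,u,v,.11) for u,v in((384,202.5),(388,202.9),(408,205.3),(424,207.1),(593,226.7))];print(np.round(P,4))
d=P[1]-P[-1];print('axle ang',np.arctan2(d[0],d[1]))
# base plate corners z~.012
q=[(375+x/3,160+y/3) for x,y in((120,21),(588,70),(572,410),(90,352))]
Q=np.array([onz(T,*p,.012) for p in q]);print(Q.round(4).tolist())
c=Q.mean(0); dy=(Q[0]+Q[3]-Q[1]-Q[2]);dy/=np.linalg.norm(dy);print('ang',np.arctan2(dy[0],dy[1]),'len',[np.linalg.norm(Q[i]-Q[i-1]) for i in range(4)],'hole',c+dy*.165)
E
```

```text
[[ 0.5758 -0.066   0.11  ]
 [ 0.575  -0.0723  0.11  ]
 [ 0.5704 -0.1037  0.11  ]
 [ 0.5669 -0.1286  0.11  ]
 [ 0.5299 -0.3854  0.11  ]]
axle ang 0.14290802200173863
[[0.6647, -0.1343, 0.012], [0.6282, -0.4014, 0.012], [0.4316, -0.3738, 0.012], [0.4685, -0.1079, 0.012]]
ang 0.13707830749123034 len [np.float64(0.19795277899125321), np.float64(0.2695776352600085), np.float64(0.198567070356866), np.float64(0.26847564007378266)] hole [ 0.57080499 -0.09087993  0.012     ]
```

Coil: triangulated at z=0.110, as given, near (0.592, 0.1325), with rack yaw 0.22. Hole: near (0.572, -0.091), with the axle 0.14 rad off world y. The two methods agree within 3 mm. Moving now to hover above the clip.

Call:
step_arm:
  motion:
    - {"hand": 0.5, "dx": -139, "dz": 183, "dy": 0, "twist": 0.017}
    - {"hand": 0.5, "dx": -278, "dz": 366, "dy": 0, "twist": 0.017}
    - {"hand": 0.5, "dx": -278, "dz": 366, "dy": 0, "twist": 0.017}
    - {"hand": 0.5, "dx": -278, "dz": 366, "dy": 0, "twist": 0.017}
    - {"hand": 0.5, "dx": -278, "dz": 366, "dy": 0, "twist": 0.017}
    - {"hand": 0.5, "dx": -278, "dz": 366, "dy": 0, "twist": 0.017}
    - {"hand": 0.5, "dx": -278, "dz": 366, "dy": 0, "twist": 0.017}
    - {"hand": 0.5, "dx": -278, "dz": 366, "dy": 0, "twist": 0.017}
    - {"hand": 0.5, "dx": -278, "dz": 366, "dy": 0, "twist": 0.017}
    - {"hand": 0.5, "dx": -278, "dz": 366, "dy": 0, "twist": 0.017}
    - {"hand": 0.5, "dx": -278, "dz": 366, "dy": 0, "twist": 0.017}
    - {"hand": 0.5, "dx": -278, "dz": 366, "dy": 0, "twist": 0.017}
  grip_force: 60

```text
time_s: 1.3
eef_pos: [0.4484, -0.3005, 0.2222]
ee_rot: [-1.306, 1.046, -1.045]
contact_force: [0.2, -0.7, 0.9]
width: 0.0435
```

```bash
cat >> h.py <<'E'
from scipy.spatial.transform import Rotation as R
def rel(p,ang=None):
    """shift in mm + twist to bring TCP to world p with tool x at heading ang"""
    st=ctrl.read_state(); M=R.from_rotvec(st['ee_rot']).as_matrix()
    d=M.T@(np.array(p)-st['eef_pos'])*1000
    h=np.arctan2(M[1,0],M[0,0]); print('t',st['time_s'],'eef',st['eef_pos'].round(4),'head',h.round(4),'ydir',M[:,1].round(3),'F',st['contact_force'].round(1),'w',round(st['width'],4),'q',st['joint_pos'].round(2))
    print('dx,dy,dz',d.round(1),'twist',None if ang is None else round(-(ang-h),4))
E
python3 -c "
from h import *
rel((.592,.1325,.222),-1.350)"
```

```text
t 1.3 eef [ 0.4484 -0.3005  0.2222] head -1.3508 ydir [-0.001 -0.001 -1.   ] F [ 0.2 -0.7  0.9] w 0.0435 q [ 0.71  0.26 -0.24  1.84  0.07  1.04 -0.91]
dx,dy,dz [-3.912e+02 -2.000e-01  2.346e+02] twist -0.0008
```

Call:
step_arm:
  motion:
    - {"hand": 0.5, "dx": -391, "dz": 235, "dy": 0}
    - {"hand": 0.5, "dx": -391, "dz": 235, "dy": 0}
    - {"hand": 0.5, "dx": -391, "dz": 235, "dy": 0}
    - {"hand": 0.5, "dx": -391, "dz": 235, "dy": 0}
    - {"hand": 0.5, "dx": -391, "dz": 235, "dy": 0}
    - {"hand": 0.5, "dx": -391, "dz": 235, "dy": 0}
    - {"hand": 0.5, "dx": -391, "dz": 235, "dy": 0}
    - {"hand": 0.5, "dx": -391, "dz": 235, "dy": 0}
    - {"hand": 0.5, "dx": -391, "dz": 235, "dy": 0}
    - {"hand": 0.5, "dx": -391, "dz": 235, "dy": 0}
    - {"hand": 0.5, "dx": -391, "dz": 235, "dy": 0}
    - {"hand": 0.5, "dx": -391, "dz": 235, "dy": 0}

```text
$.motion[0]: bad value
```

```bash
python3 -c "
from h import *
rel((.592,.1325,.094),-1.350)
a=snap('scene','s1.png')
for z in(.03,):
  st=ctrl.read_state();print(proj(a,st['eef_pos']))"
```

```text
t 1.3 eef [ 0.4484 -0.3005  0.2222] head -1.3508 ydir [-0.001 -0.001 -1.   ] F [ 0.2 -0.7  0.9] w 0.0435 q [ 0.71  0.26 -0.24  1.84  0.07  1.04 -0.91]
dx,dy,dz [-391.3  127.8  234.8] twist -0.0008
[ 70.29943287 204.07274473]
```

View pics/s1.png

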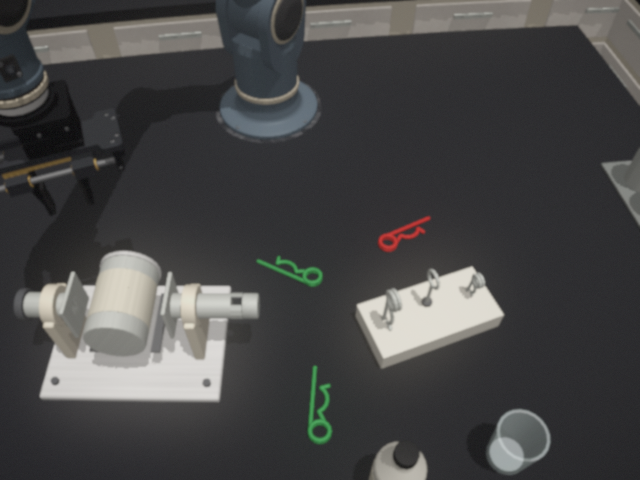

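That move was refused because each row needs `twist`, so the arm didn't move. The picture shows the gripper still at upper left, about (70,200).

Call:
step_arm:
  motion:
    - {"hand": 0.5, "dx": -391, "dz": 235, "dy": 0, "twist": 0}
    - {"hand": 0.5, "dx": -391, "dz": 235, "dy": 0, "twist": 0}
    - {"hand": 0.5, "dx": -391, "dz": 235, "dy": 0, "twist": 0}
    - {"hand": 0.5, "dx": -391, "dz": 235, "dy": 0, "twist": 0}
    - {"hand": 0.5, "dx": -391, "dz": 235, "dy": 0, "twist": 0}
    - {"hand": 0.5, "dx": -391, "dz": 235, "dy": 0, "twist": 0}
    - {"hand": 0.5, "dx": -391, "dz": 235, "dy": 0, "twist": 0}
    - {"hand": 0.5, "dx": -391, "dz": 235, "dy": 0, "twist": 0}
    - {"hand": 0.5, "dx": -391, "dz": 235, "dy": 0, "twist": 0}
    - {"hand": 0.5, "dx": -391, "dz": 235, "dy": 0, "twist": 0}
    - {"hand": 0.5, "dx": -391, "dz": 235, "dy": 0, "twist": 0}
    - {"hand": 0.5, "dx": -391, "dz": 235, "dy": 0, "twist": 0}

```text
time_s: 2.55
eef_pos: [0.593, 0.1307, 0.222]
ee_rot: [-1.307, 1.047, -1.048]
contact_force: [-0.0, -0.5, 0.1]
width: 0.0438
```

```bash
python3 -c "
from h import *
rel((.592,.1325,.094),-1.350)
a=snap('scene','s2.png');snap('top','t2.png')"
```

```text
t 2.55 eef [0.593  0.1307 0.222 ] head -1.3529 ydir [-0.001 -0.002 -1.   ] F [-0.  -0.5  0.1] w 0.0438 q [ 0.05  0.4  -0.44  1.68  0.19  1.11 -1.81]
dx,dy,dz [ -2.3 128.   -0.4] twist -0.0029
```

View pics/s2.png

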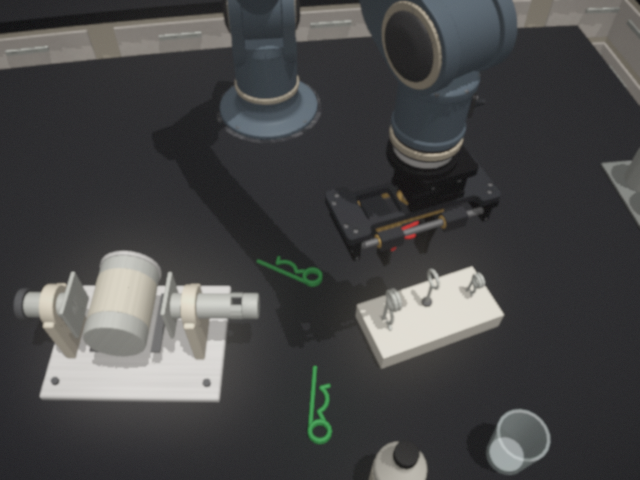

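The gripper is over the large clip, with the coil at about (393,300) in the scene view. Descending, then closing.

Call:
step_arm:
  motion:
    - {"hand": 0.5, "dx": -2, "dz": 0, "dy": 40, "twist": 0}
    - {"hand": 0.5, "dx": -2, "dz": 0, "dy": 75, "twist": 0}
    - {"hand": 0.5, "dx": -2, "dz": 0, "dy": 100, "twist": 0}
    - {"hand": 0.5, "dx": -2, "dz": 0, "dy": 118, "twist": 0}
    - {"hand": 0.5, "dx": -2, "dz": 0, "dy": 128, "twist": 0}
    - {"hand": 0.5, "dx": -2, "dz": 0, "dy": 128, "twist": 0}
    - {"hand": 0.5, "dx": -2, "dz": 0, "dy": 128, "twist": 0}

```text
time_s: 3.35
eef_pos: [0.593, 0.1353, 0.0954]
ee_rot: [-1.305, 1.044, -1.046]
contact_force: [0.6, 0.2, -1.0]
width: 0.0434
```

```bash
python3 - <<'E'
from h import *
rel((.592,.1325,.094),-1.350)
a=snap('scene','s3.png');b=snap('top','t3.png')
def c(i,x,y,w,h): return cv2.resize(i[y:y+h,x:x+w],(400,300),interpolation=cv2.INTER_CUBIC)
cv2.imwrite('pics/z3.png',np.hstack([c(a['img'],330,220,160,120),c(b['img'],185,140,160,120)])[:,:,::-1])
E
```

```text
t 3.35 eef [0.593  0.1353 0.0954] head -1.3502 ydir [ 0.001  0.    -1.   ] F [ 0.6  0.2 -1. ] w 0.0434 q [ 0.01  0.53 -0.41  1.8   0.27  0.86 -1.88]
dx,dy,dz [ 2.5  1.4 -1.6] twist -0.0002
```

View pics/z3.png

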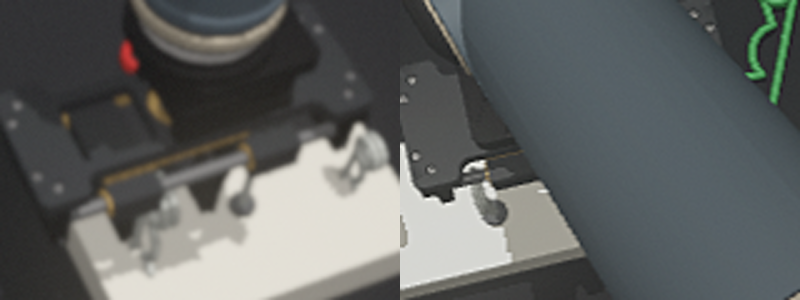

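The clip's coil sits between the fingers at about (165,210) in the left crop, and the ring pin is clear of them. Closing at 60 N.

Call:
step_arm:
  motion:
    - {"hand": 0.3, "dx": 0, "dz": -1, "dy": 0, "twist": 0}
    - {"hand": 0, "dx": 0, "dz": -1, "dy": 0, "twist": 0}
    - {"hand": 0, "dx": 0, "dz": -1, "dy": 0, "twist": 0}
    - {"hand": 0, "dx": 0, "dz": -1, "dy": 0, "twist": 0}
    - {"hand": 0, "dx": 0, "dz": -1, "dy": 0, "twist": 0}
    - {"hand": 0, "dx": 0, "dz": -1, "dy": 0, "twist": 0}
  grip_force: 60

```text
time_s: 4.05
eef_pos: [0.5915, 0.1352, 0.0946]
ee_rot: [-1.306, 1.044, -1.045]
contact_force: [-0.0, -1.2, 0.2]
width: 0.0118
```

```bash
python3 - <<'E'
from h import *
for i in range(4): eyes.snapshot('top'); rel((.592,.1325,.240),-1.350); print(ctrl.read_state()['wrist_torque'])
E
```

```text
t 4.1 eef [0.5915 0.1352 0.0946] head -1.3492 ydir [ 0.    -0.001 -1.   ] F [-0.2 -1.8  1.4] w 0.0118 q [ 0.01  0.53 -0.41  1.8   0.27  0.86 -1.88]
dx,dy,dz [ 2.900e+00 -1.454e+02 -1.000e-01] twist 0.0008
[-0.23924069 -0.01109397 -0.00227962]
t 4.15 eef [0.5915 0.1353 0.0946] head -1.3492 ydir [ 0.    -0.001 -1.   ] F [-0.5 -0.   2.3] w 0.0118 q [ 0.01  0.53 -0.41  1.8   0.27  0.86 -1.88]
dx,dy,dz [ 2.900e+00 -1.454e+02 -1.000e-01] twist 0.0008
[-0.26830432 -0.05820462  0.02642881]
t 4.2 eef [0.5915 0.1353 0.0946] head -1.3493 ydir [ 0.    -0.001 -1.   ] F [-0.9 -0.8  1. ] w 0.0116 q [ 0.01  0.53 -0.41  1.8   0.27  0.86 -1.88]
dx,dy,dz [ 2.900e+00 -1.454e+02 -1.000e-01] twist 0.0007
[-0.34335379 -0.01953726  0.05544236]
t 4.25 eef [0.5915 0.1353 0.0946] head -1.3492 ydir [ 0.    -0.001 -1.   ] F [ 0.2 -2.1  1.1] w 0.0116 q [ 0.01  0.53 -0.41  1.8   0.27  0.86 -1.88]
dx,dy,dz [ 2.900e+00 -1.454e+02 -1.000e-01] twist 0.0008
[-0.38415548 -0.00652128  0.06491583]
```

Gripped at a width of 11.8 mm, which matches the coil. Lifting straight up.

Call:
step_arm:
  motion:
    - {"hand": 0, "dx": 0, "dz": 0, "dy": -10, "twist": 0}
    - {"hand": 0, "dx": 0, "dz": 0, "dy": -30, "twist": 0}
    - {"hand": 0, "dx": 0, "dz": 0, "dy": -60, "twist": 0}
    - {"hand": 0, "dx": 0, "dz": 0, "dy": -95, "twist": 0}
    - {"hand": 0, "dx": 0, "dz": 0, "dy": -130, "twist": 0}
    - {"hand": 0, "dx": 0, "dz": 0, "dy": -165, "twist": 0}
    - {"hand": 0, "dx": 0, "dz": 0, "dy": -165, "twist": 0}

```text
time_s: 4.95
eef_pos: [0.5939, 0.1377, 0.2659]
ee_rot: [-1.296, 1.037, -1.048]
contact_force: [0.5, 0.3, -0.9]
width: 0.0112
```

```bash
python3 - <<'E'
from h import *
a=snap('scene','s4.png');b=snap('top','t4.png')
rel((.5859,-.093,.260),-1.712)
E
```

```text
t 5.05 eef [0.5914 0.1363 0.2606] head -1.3486 ydir [ 0.002  0.001 -1.   ] F [-0.2  0.2 -1. ] w 0.0114 q [ 0.05  0.36 -0.46  1.64  0.17  1.18 -1.79]
dx,dy,dz [222.4   0.5 -55.9] twist 0.3634
```

View pics/s4.png

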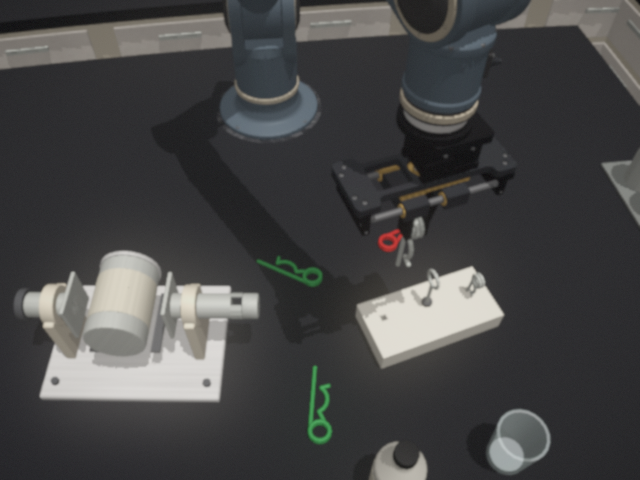

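The clip is held at about (408,240) in the scene view, and the other two pieces are undisturbed. Carrying it to hover over the hole.

Call:
step_arm:
  motion:
    - {"hand": 0, "dx": 30, "dz": -8, "dy": 0, "twist": 0.05}
    - {"hand": 0, "dx": 70, "dz": -18, "dy": 0, "twist": 0.12}
    - {"hand": 0, "dx": 110, "dz": -28, "dy": 0, "twist": 0.2}
    - {"hand": 0, "dx": 150, "dz": -38, "dy": 0, "twist": 0.27}
    - {"hand": 0, "dx": 190, "dz": -48, "dy": 0, "twist": 0.33}
    - {"hand": 0, "dx": 212, "dz": -54, "dy": 0, "twist": 0.363}
    - {"hand": 0, "dx": 222, "dz": -56, "dy": 0, "twist": 0.363}
    - {"hand": 0, "dx": 222, "dz": -56, "dy": 5, "twist": 0.363}
    - {"hand": 0, "dx": 222, "dz": -56, "dy": 10, "twist": 0.363}
    - {"hand": 0, "dx": 222, "dz": -56, "dy": 10, "twist": 0.363}
    - {"hand": 0, "dx": 222, "dz": -56, "dy": 10, "twist": 0.363}

```text
time_s: 6.15
eef_pos: [0.5856, -0.0911, 0.2492]
ee_rot: [-1.141, 1.311, -1.309]
contact_force: [0.2, -0.8, -1.5]
width: 0.0116
```

```bash
python3 - <<'E'
from h import *
a=snap('scene','s5.png');b=snap('top','t5.png')
rel((.5859,-.093,.240),-1.712)
def c(i,x,y,w,h): return cv2.resize(i[y:y+h,x:x+w],(400,300),interpolation=cv2.INTER_CUBIC)
tip=(.572,-.091,.152);print(proj(a,tip),proj(b,tip))
cv2.imwrite('pics/z5.png',np.hstack([c(a['img'],180,200,160,120),c(b['img'],330,140,160,120)])[:,:,::-1])
E
```

```text
t 6.25 eef [ 0.5858 -0.092   0.2497] head -1.7101 ydir [ 0.  0. -1.] F [-0.4 -1.3 -0.9] w 0.0118 q [ 0.32  0.33 -0.31  1.69  0.11  1.14 -1.72]
dx,dy,dz [1.  9.7 0.3] twist 0.0019
[232.25635928 289.51689539] [403.55889519 197.51298955]
```

View pics/z5.png

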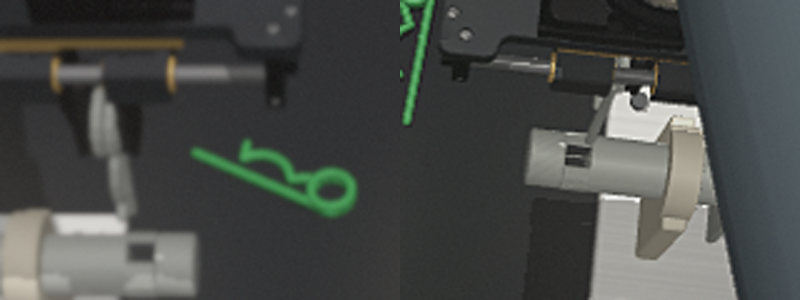

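```bash
python3 - <<'E'
from h import *
a=load('s5');b=load('t5')
def c(i,x,y,w,h): return cv2.resize(i[y:y+h,x:x+w],(400,480),interpolation=cv2.INTER_CUBIC)
cv2.imwrite('pics/z6.png',np.hstack([c(a['img'],200,230,70,84),c(b['img'],380,165,50,60)])[:,:,::-1])
print(tri(a,(231.2,286),b,(405.2,196)))
for z in(.155,.162): print(proj(a,(.572,-.091,z)),proj(b,(.572,-.091,z)))
E
```

```text
(array([ 0.57194989, -0.09183834,  0.16077119]), np.float64(0.0008096489378515386))
[232.00616575 288.30544308] [403.83183604 196.9902185 ]
[231.41659602 285.44922767] [404.47579877 195.75688285]
```

View pics/z6.png

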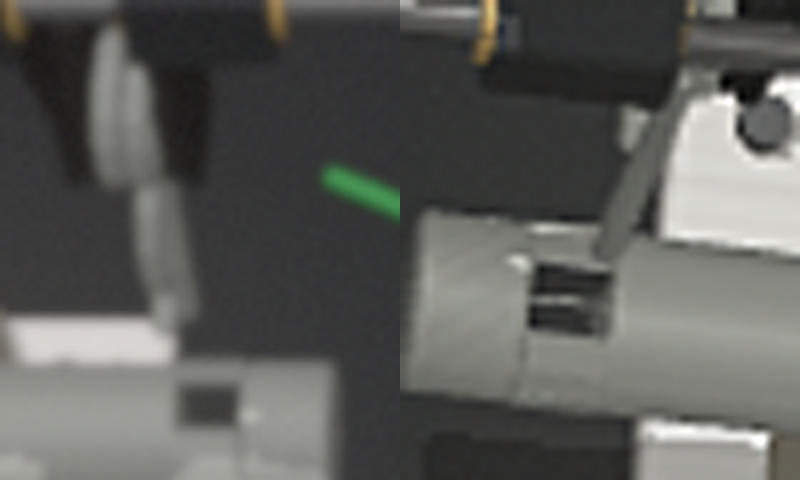

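```bash
python3 - <<'E'
from h import *
a=load('s5');b=load('t5')
print('tip scene',onz(a,231.4,286,.161),'top',onz(b,405.5,196.2,.161))
u=np.array([.99,-.141]);v=np.array([.141,.99])
hs=onz(a,236.6,301.1,.128);ht=onz(b,401,202.2,.128)
for n,t,h in(('s',onz(a,231.4,286,.161),hs),('t',onz(b,405.5,196.2,.161),ht)):
    d=(h-t)[:2]; print(n,'hole',h,'tip->hole across',d@u,'along',d@v)
E
```

```text
tip scene [ 0.57220858 -0.09114783  0.161     ] top [ 0.57155297 -0.09264504  0.161     ]
s hole [ 0.57600295 -0.08789037  0.128     ] tip->hole across 0.003297123854485094 along 0.003759891278280314
t hole [ 0.57101462 -0.09027966  0.128     ] tip->hole across -0.0008664846393696493 along 0.0022658160589289185
```

Measured in both views, the tip is 2–4 mm short along the axle and nearly centred across it. Shifting 2.5 mm toward the free end and starting the insertion.

Call:
step_arm:
  motion:
    - {"hand": 0, "dx": -2.5, "dz": 0.5, "dy": 0, "twist": 0}
    - {"hand": 0, "dx": -2.5, "dz": 0.5, "dy": 8, "twist": 0}
    - {"hand": 0, "dx": -2.5, "dz": 0.5, "dy": 16, "twist": 0}
    - {"hand": 0, "dx": -2.5, "dz": 0.5, "dy": 24, "twist": 0}
    - {"hand": 0, "dx": -2.5, "dz": 0.5, "dy": 30, "twist": 0}
    - {"hand": 0, "dx": -2.5, "dz": 0.5, "dy": 36, "twist": 0}
    - {"hand": 0, "dx": -2.5, "dz": 0.5, "dy": 41, "twist": 0}
    - {"hand": 0, "dx": -2.5, "dz": 0.5, "dy": 45, "twist": 0}
    - {"hand": 0, "dx": -2.5, "dz": 0.5, "dy": 45, "twist": 0}

```text
time_s: 7.15
eef_pos: [0.5861, -0.0908, 0.2039]
ee_rot: [-1.14, 1.313, -1.312]
contact_force: [-0.1, 0.8, -1.1]
width: 0.0116
```

```bash
python3 - <<'E'
from h import *
a=snap('scene','s7.png');b=snap('top','t7.png')
rel((.5859,-.093,.205),-1.712)
def c(i,x,y,w,h): return cv2.resize(i[y:y+h,x:x+w],(400,480),interpolation=cv2.INTER_CUBIC)
cv2.imwrite('pics/z7.png',np.hstack([c(a['img'],200,230,70,84),c(b['img'],370,160,60,72)])[:,:,::-1])
E
```

```text
t 7.25 eef [ 0.5866 -0.0908  0.2047] head -1.712 ydir [ 0. -0. -1.] F [-0.2  0.1 -2.1] w 0.0116 q [ 0.31  0.37 -0.3   1.74  0.12  1.05 -1.74]
dx,dy,dz [ 2.3 -0.3 -0.3] twist 0.0
```

View pics/z7.png

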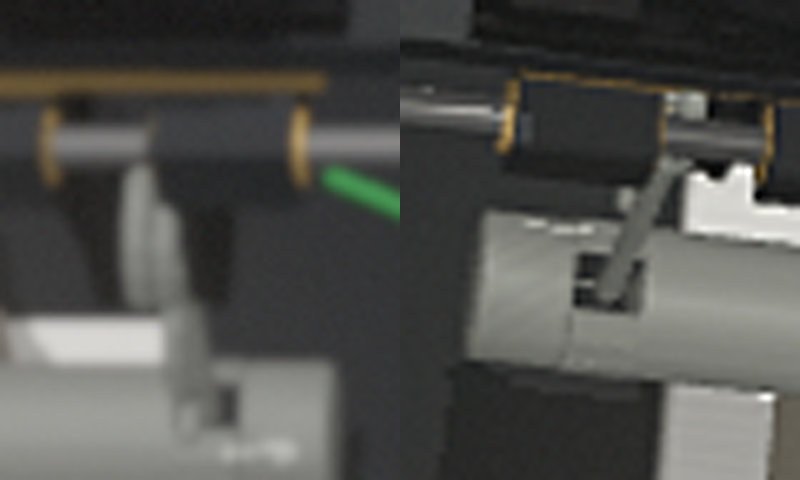

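The leg tip is in the hole, at about (610,290) in the right crop, and the force is near zero. Pushing on.

Call:
step_arm:
  motion:
    - {"hand": 0, "dx": 0, "dz": 0, "dy": 6, "twist": 0}
    - {"hand": 0, "dx": 0, "dz": 0, "dy": 12, "twist": 0}
    - {"hand": 0, "dx": 0, "dz": 0, "dy": 18, "twist": 0}
    - {"hand": 0, "dx": 0, "dz": 0, "dy": 22, "twist": 0}
    - {"hand": 0, "dx": 0, "dz": 0, "dy": 26, "twist": 0}
    - {"hand": 0, "dx": 0, "dz": 0, "dy": 30, "twist": 0}
    - {"hand": 0, "dx": 0, "dz": 0, "dy": 34, "twist": 0}

```text
time_s: 7.95
eef_pos: [0.5899, -0.091, 0.1734]
ee_rot: [-1.133, 1.306, -1.317]
contact_force: [2.4, 0.2, 5.2]
width: 0.0118
```

```bash
python3 - <<'E'
from h import *
a=snap('scene','s8.png');b=snap('top','t8.png')
rel((.5866,-.0908,.1416),-1.712);print(ctrl.read_state()['wrist_torque'])
def c(i,x,y,w,h): return cv2.resize(i[y:y+h,x:x+w],(400,480),interpolation=cv2.INTER_CUBIC)
cv2.imwrite('pics/z8.png',np.hstack([c(a['img'],200,230,70,84),c(b['img'],370,160,60,72)])[:,:,::-1])
E
```

```text
t 8.05 eef [ 0.5886 -0.0909  0.1715] head -1.7119 ydir [ 0.005 -0.    -1.   ] F [ 3.7 -1.1 -0.2] w 0.0115 q [ 0.31  0.4  -0.3   1.78  0.14  0.98 -1.75]
dx,dy,dz [ 0.2 29.9 -2.1] twist 0.0001
[-0.01710127 -1.02775355  0.02687101]
```

View pics/z8.png

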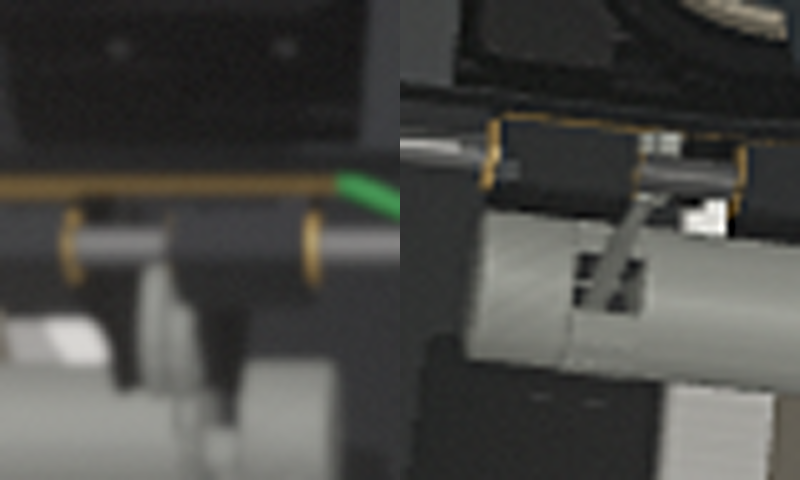

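The leg is through and the bow is starting to open (a few N). Continuing to home.

Call:
step_arm:
  motion:
    - {"hand": 0, "dx": 0, "dz": 0, "dy": 5, "twist": 0}
    - {"hand": 0, "dx": 0, "dz": 0, "dy": 10, "twist": 0}
    - {"hand": 0, "dx": 0, "dz": 0, "dy": 15, "twist": 0}
    - {"hand": 0, "dx": 0, "dz": 0, "dy": 20, "twist": 0}
    - {"hand": 0, "dx": 0, "dz": 0, "dy": 24, "twist": 0}
    - {"hand": 0, "dx": 0, "dz": 0, "dy": 27, "twist": 0}
    - {"hand": 0, "dx": 0, "dz": 0, "dy": 27, "twist": 0}

```text
time_s: 8.75
eef_pos: [0.5856, -0.0907, 0.1429]
ee_rot: [-1.141, 1.314, -1.311]
contact_force: [1.4, 0.3, -1.4]
width: 0.0117
```

```bash
python3 - <<'E'
from h import *
a=snap('scene','s9.png');b=snap('top','t9.png')
rel((.5866,-.0908,.1416),-1.712);print(ctrl.read_state()['wrist_torque'])
def c(i,x,y,w,h): return cv2.resize(i[y:y+h,x:x+w],(400,480),interpolation=cv2.INTER_CUBIC)
cv2.imwrite('pics/z9.png',np.hstack([c(a['img'],200,230,70,84),c(b['img'],370,160,60,72)])[:,:,::-1])
E
```

```text
t 8.85 eef [ 0.5855 -0.0907  0.1431] head -1.712 ydir [-0.002  0.    -1.   ] F [ 1.2  0.5 -0.5] w 0.0114 q [ 0.3   0.43 -0.29  1.8   0.15  0.93 -1.77]
dx,dy,dz [-0.1  1.5  1.1] twist 0.0
[-0.05723759 -0.3594797  -0.04258345]
```

View pics/z9.png

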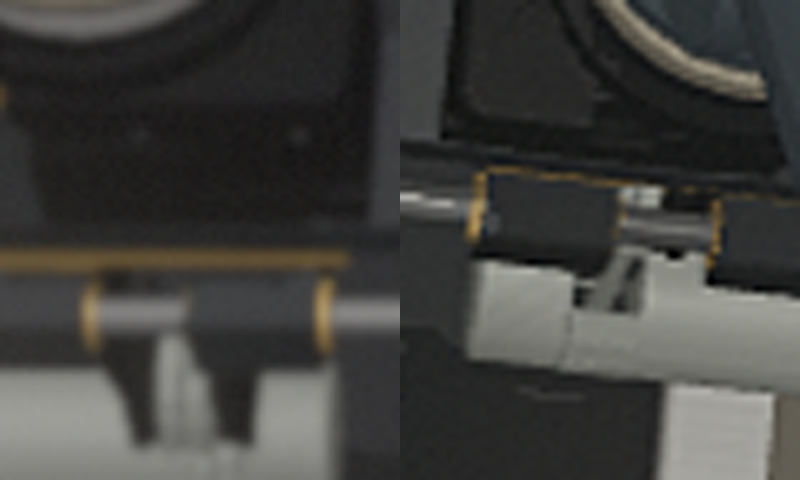

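Call:
step_arm:
  motion:
    - {"hand": 0, "dx": 0, "dz": 0, "dy": 2, "twist": 0}
    - {"hand": 0, "dx": 0, "dz": 0, "dy": 4, "twist": 0}
    - {"hand": 0, "dx": 0, "dz": 0, "dy": 4, "twist": 0}

```text
time_s: 9.15
eef_pos: [0.5877, -0.0908, 0.1407]
ee_rot: [-1.137, 1.31, -1.314]
contact_force: [3.1, -0.4, 3.4]
width: 0.0115
```

```bash
python3 - <<'E'
from h import *
eyes.snapshot('top')
rel((.5866,-.0908,.1416),-1.712);print(ctrl.read_state()['wrist_torque'])
E
```

```text
t 9.2 eef [ 0.5877 -0.0908  0.1407] head -1.7119 ydir [ 0.003 -0.    -1.   ] F [ 2.5 -0.2  3.8] w 0.0114 q [ 0.3   0.44 -0.29  1.81  0.15  0.92 -1.77]
dx,dy,dz [ 0.1 -0.9 -1.1] twist 0.0001
[-0.03100778 -0.66028333 -0.02075785]
```

Call:
step_arm:
  motion:
    - {"hand": 0, "dx": 0, "dz": 0, "dy": 2, "twist": 0}
    - {"hand": 0, "dx": 0, "dz": 0, "dy": 3, "twist": 0}
    - {"hand": 0, "dx": 0, "dz": 0, "dy": 3, "twist": 0}

```text
time_s: 9.5
eef_pos: [0.5891, -0.0909, 0.1391]
ee_rot: [-1.134, 1.307, -1.316]
contact_force: [2.6, -1.5, 10.2]
width: 0.0116
```

```bash
python3 - <<'E'
from h import *
eyes.snapshot('top')
rel((.5866,-.0908,.1416),-1.712);print(ctrl.read_state()['wrist_torque'])
E
```

```text
t 9.55 eef [ 0.5891 -0.0909  0.1391] head -1.7119 ydir [ 0.007 -0.001 -1.   ] F [ 2.8 -0.6 10.4] w 0.0114 q [ 0.3   0.44 -0.29  1.81  0.16  0.91 -1.77]
dx,dy,dz [ 0.3 -2.5 -2.5] twist 0.0001
[-0.12361055 -0.68887767  0.01751412]
```

Force is rising against a hard stop, with the coil about 45 mm above the centre line, so the shoulder is seated. Relieving the load, opening partway (the bracket is close) and retreating upward.

Call:
step_arm:
  motion:
    - {"hand": 0, "dx": 0, "dz": 0, "dy": -2, "twist": 0}
    - {"hand": 0.35, "dx": 0, "dz": 0, "dy": -2, "twist": 0}
    - {"hand": 0.35, "dx": 0, "dz": 0, "dy": -2, "twist": 0}
    - {"hand": 0.35, "dx": 0, "dz": 0, "dy": -2, "twist": 0}
    - {"hand": 0.35, "dx": 0, "dz": 0, "dy": -2, "twist": 0}
    - {"hand": 0.35, "dx": 0, "dz": 0, "dy": -20, "twist": 0}
    - {"hand": 0.35, "dx": 0, "dz": 0, "dy": -45, "twist": 0}
    - {"hand": 0.35, "dx": 0, "dz": 0, "dy": -80, "twist": 0}
    - {"hand": 0.35, "dx": 0, "dz": 0, "dy": -120, "twist": 0}
    - {"hand": 0.35, "dx": 0, "dz": -50, "dy": -150, "twist": 0}
    - {"hand": 0.35, "dx": 0, "dz": -100, "dy": -150, "twist": 0}
    - {"hand": 0.35, "dx": 0, "dz": -100, "dy": -150, "twist": 0}

```text
time_s: 10.75
eef_pos: [0.4826, -0.076, 0.2869]
ee_rot: [-1.142, 1.313, -1.312]
contact_force: [0.6, -0.6, 0.2]
width: 0.0306
```

```bash
python3 - <<'E'
from h import *
a=snap('scene','s10.png');b=snap('top','t10.png')
rel((.5866,-.0908,.1416),-1.712)
def c(i,x,y,w,h): return cv2.resize(i[y:y+h,x:x+w],(400,480),interpolation=cv2.INTER_CUBIC)
cv2.imwrite('pics/z10.png',np.hstack([c(a['img'],200,230,70,84),c(b['img'],370,160,60,72)])[:,:,::-1])
E
```

```text
t 10.85 eef [ 0.4861 -0.0767  0.2868] head -1.7121 ydir [ 0.    -0.001 -1.   ] F [-0.1  0.5  0.1] w 0.0306 q [ 0.36  0.13 -0.33  1.85  0.05  1.16 -1.69]
dx,dy,dz [ -0.3 145.3 101.4] twist -0.0001
```

View pics/z10.png

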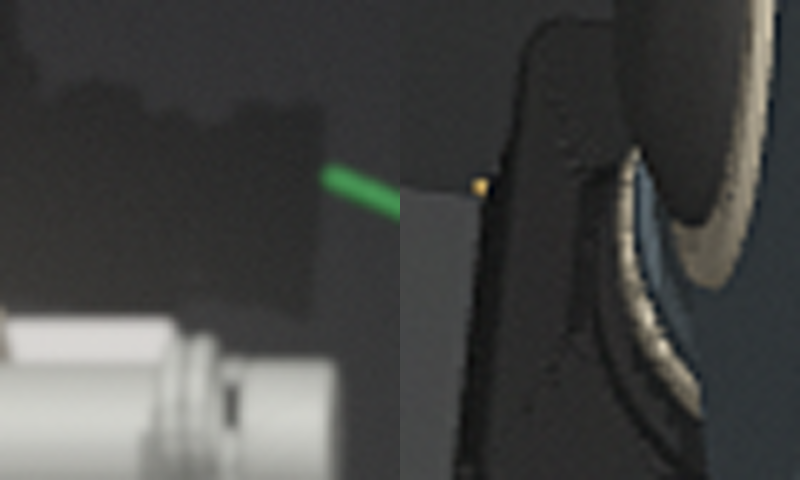

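View pics/s10.png

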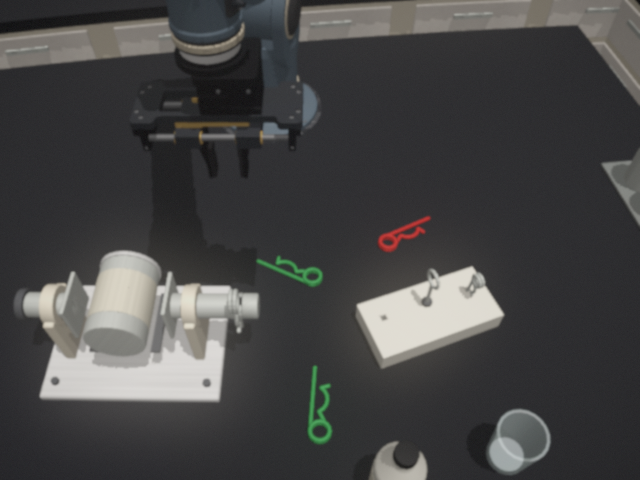

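The clip stands alone on the axle at about (235,305) in the scene view. The arm blocks the top view, so I'll move it aside for a proper check.

Call:
step_arm:
  motion:
    - {"hand": 0.35, "dx": -45, "dz": 0, "dy": 0, "twist": 0}
    - {"hand": 0.35, "dx": -90, "dz": 0, "dy": 0, "twist": 0}
    - {"hand": 0.35, "dx": -135, "dz": 0, "dy": 0, "twist": 0}
    - {"hand": 0.35, "dx": -180, "dz": 0, "dy": 0, "twist": 0}
    - {"hand": 0.35, "dx": -220, "dz": 0, "dy": 0, "twist": 0}
    - {"hand": 0.35, "dx": -250, "dz": 0, "dy": 0, "twist": 0}
    - {"hand": 0.35, "dx": -250, "dz": 0, "dy": 0, "twist": 0}
    - {"hand": 0.35, "dx": -250, "dz": 0, "dy": 0, "twist": 0}

```text
time_s: 11.65
eef_pos: [0.5234, 0.1713, 0.2855]
ee_rot: [-1.141, 1.313, -1.311]
contact_force: [-0.8, -0.5, -0.1]
width: 0.0304
```

```bash
python3 - <<'E'
from h import *
a=snap('scene','s11.png');b=snap('top','t11.png')
def c(i,x,y,w,h): return cv2.resize(i[y:y+h,x:x+w],(400,480),interpolation=cv2.INTER_CUBIC)
cv2.imwrite('pics/z11.png',np.hstack([c(a['img'],200,265,70,84),c(b['img'],370,165,60,72)])[:,:,::-1])
for P in((.586,-.093,.155),(.586,-.093,.172),(.572,-.091,.055)):print(proj(a,P),proj(b,P))
print(ctrl.read_state()['contact_force'])
E
```

```text
[231.07793826 297.1115938 ] [404.75652003 187.98947395]
[229.5959805  290.18371851] [406.35233089 184.79727947]
[239.61818376 324.99662551] [395.61241403 212.74017418]
[-0.18556559  0.60954927  0.26817101]
```

View pics/z11.png

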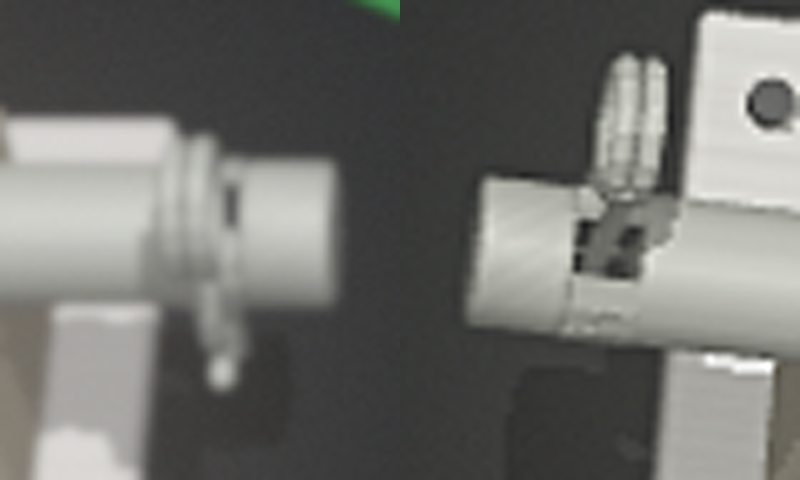

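```bash
python3 - <<'E'
from h import *
a=load('s11');b=load('t11')
P,e=tri(a,(232.9,301.5),b,(404.8,183.2));print(P,e)
u=np.array([.99,-.141]);v=np.array([.141,.99]);d=P[:2]-[.572,-.091];print(d@u,d@v,np.hypot(*d))
print('coil bot/top rim',)
# low end visible in scene (221,375): bow end or tip
p=(200+221/5.714,265+378/5.714);print(p,[onz(a,*p,z).round(4).tolist() for z in(.05,.07,.08)])
i=np.vstack([cv2.resize(b['img'][160:240,360:460],(800,640)[:2],interpolation=cv2.INTER_CUBIC)]);cv2.imwrite('pics/z12.png',cv2.resize(i,(750,600))[:,:,::-1])
E
```

```text
[ 0.59340149 -0.09211013  0.15548481] 0.0023969808182642658
0.02134399952346325 0.001918576187425593 0.021430258423735866
coil bot/top rim
(238.67693384669232, 331.1533076653833) [[0.5794, -0.0934, 0.05], [0.5909, -0.092, 0.07], [0.5966, -0.0913, 0.08]]
```

View pics/z12.png

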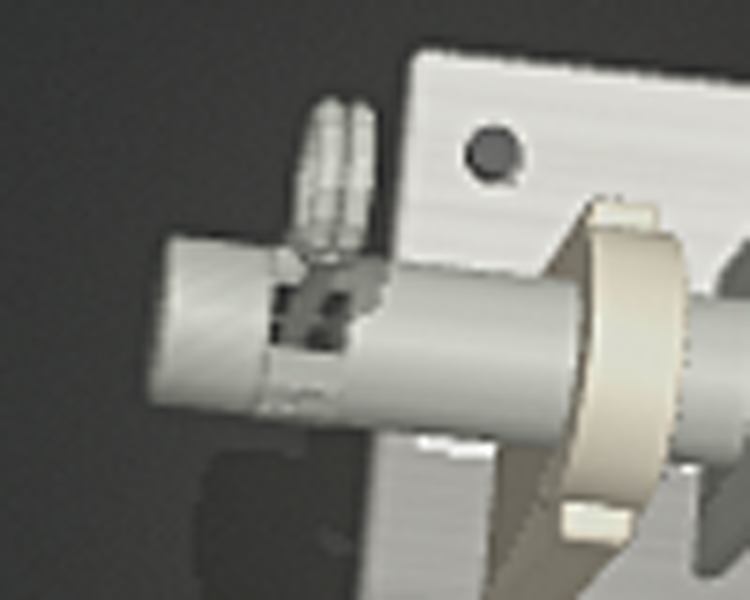

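View pics/t11.png

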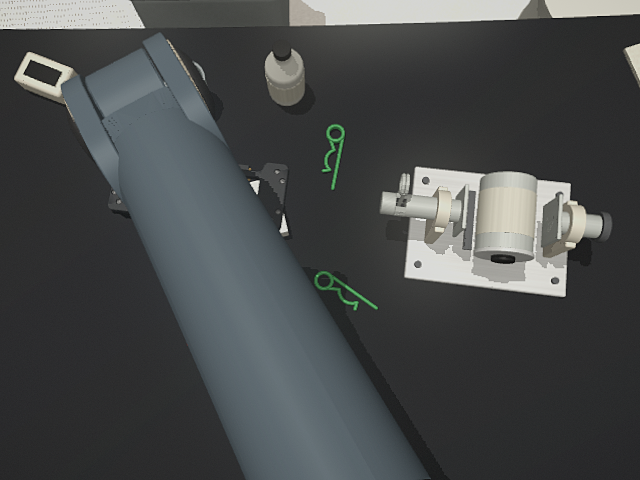

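```bash
python3 - <<'E'
from h import *
acc=np.mean([eyes.snapshot('scene')['img'].astype(float) for _ in range(6)],0)
i=acc[280:345,205:270].clip(0,255).astype(np.uint8)
g=cv2.resize(i,(585,585),interpolation=cv2.INTER_CUBIC); g=(255*(g/255.)**.8).astype(np.uint8)
cv2.imwrite('pics/z13.png',g[:,:,::-1])
E
```

```text
(no output)
```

View pics/z13.png

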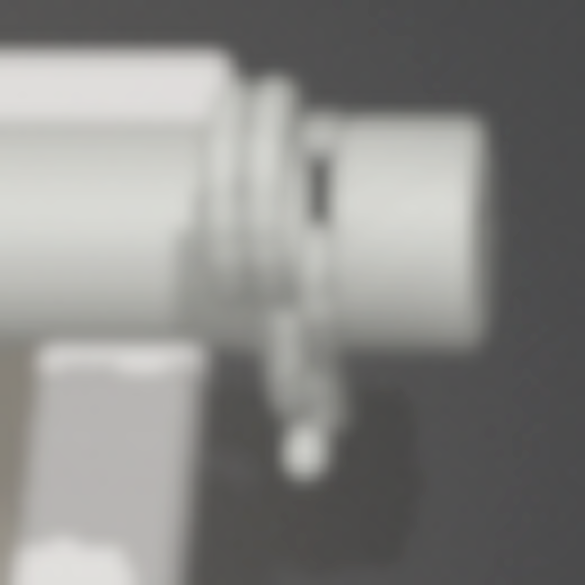

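The bright lower end at (239,330.5) is the flared bow end, with the leg tip just behind it at about (241.5,326). I'll check the bow's opening against the resting shape of the green clips.

```bash
python3 - <<'E'
from h import *
a=load('s11');b=load('t11')
cv2.imwrite('pics/z14.png',cv2.resize(load('top0')['img'][115:200,290:375],(595,595),interpolation=cv2.INTER_CUBIC)[:,:,::-1])
for z in(.05,.055): print('tip',onz(a,241.5,326,z))
E
```

```text
tip [ 0.57119624 -0.08862986  0.05      ]
tip [ 0.57410448 -0.08831198  0.055     ]
```

View pics/z14.png

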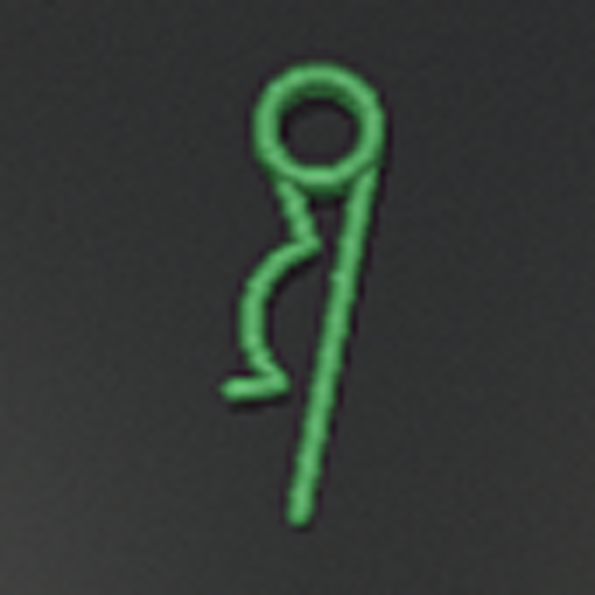

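Resting green clip: bow end 9 mm outboard of the coil. On the axle, after about 0.07 rad of lean, I expect 3.7 mm and measure 3.1 mm, so the bow is closed. Everything is within the limits, and the gripper is clear of everything. Handing in.

```bash
python3 -c "
from h import *
st=ctrl.read_state();print(st['time_s'],st['eef_pos'],st['contact_force'])
print(ctrl.finish_job())"
```

```text
12.05 [0.52274636 0.17003761 0.28669502] [ 0.15980763 -0.05006374  0.19543767]
the job is handed in; nothing more can be done
None
```

The large R-clip is in the axle hole with its shoulder seated, and the gripper let go and moved clear. I handed the job in at about 12 s; no verdict was reported.

I lifted the clip from the rack by its coil (11.8 mm grip), turned it to line up with the axle and pushed the leg down. It met a firm stop at about 10 N.

**Last checks, from the pictures after release:**

| Check | Measured | Limit |
|---|---|---|
| Coil height above axle centre line | about 45 mm | 35 to 57 mm |
| Coil distance from hole axis | about 21 mm | under 35 mm |
| Leg tip below centre line | about 57 mm (worked out from the clip's length) | over 42 mm |
| Leg tip distance from hole axis | about 3 mm | under 15 mm |
| Clip lean | about 0.07 rad | under 0.3 rad |
| Bow opening | near 0, good to roughly 0.05 rad | under 0.07 rad |

- **Disagreements:** the coil is about 7 mm further out than the 14 mm given, so the clip leans slightly. The two cameras differed by 2–5 mm on hole and coil positions. The bow is the least certain check, because I judged it from the pictures against the resting shape of a green clip.
- **Rack:** the small clip and the ring-pull pin were still standing in the rack in the last clear view. The only refused call was one early move with a field missing, and it did not move the arm.

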